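# Fit the sample chuck on the probe station stage

### The job

Build up the small-sample chuck on the probe station's stage: put the white insulating spool on the stage's upright spindle and let go of it, then lift the aluminium chuck, which has a black knob for this, and slide it over the end of the spindle, hidden under the chuck, until it drops on and sits on the spool. Press it gently down until the sprung vacuum ring under the spool is fully home, and finish while still holding the chuck pressed down so that the vacuum can take hold. Leave the probe-tip case and the eyepiece as they are.

Things in the scene. Friction and masses are not known exactly. Their poses are not given: they have to be found in the camera images.
- stage: black X-Y stage fixed to the table, 180 x 180 mm, with a round turntable (140 mm across) whose top face is 60 mm above the table; micrometers stick out 34 mm on its own +x and -y sides, 20 to 40 mm above the table. Origin: on the table, straight below the spindle. Its position and yaw vary; it is always level.
- spindle_tip (a point): top end of the plain steel spindle that stands upright at the centre of the turntable, 121 mm above the table. The spindle is 12 mm thick and its top 5 mm taper to 5 mm. It is the locating pin: it ends 13 mm above the spool when the spool rests on the unpressed ring.
- vacuum_ring (a joint): travel of the black sprung ring (44 mm across, red lip) round the foot of the spindle: 0 = up (top 72 mm above the table), 0.004 m = fully down, a hard stop. It takes 10 N to start moving and 14 N to be fully down, counting the weight of spool and chuck (3.5 to 6 N, which alone never moves it): a hand that carries the chuck feels about 13 N change by the time it is fully down.
- ring_top (a point): centre of the top face of the vacuum ring, on the spindle's axis; the spool's underside rests here.
- spool: loose white ceramic spool, standing upright on the table: 36 mm high, two flanges 50 mm across and 12 mm thick, waist 39 mm, a 14.4 mm bore right through; the same both ways up; 0.10 to 0.17 kg. Origin: centre of its underside, z up along the bore.
- chuck: loose aluminium sample chuck standing on its hub: hub 50 mm across, 20 mm high, with a blind bore 14.4 mm across and 20 mm deep in its underside; on it a grooved disc 100 mm across, 10 mm thick; 0.27 to 0.43 kg. Origin: centre of the hub's underside, at the mouth of the bore, z up. Fully on with the ring still up, the origin is 108 mm above the table; pressed home 104 mm.
- knob_top (a point): top of the chuck's round black lifting knob, 18 mm across and 32 mm tall, standing in the centre of the disc: it runs from 30 mm (the disc's top face) to 62 mm above the chuck's origin, on the same axis. The chuck is carried and pressed by it.
- tip_case: flat probe-tip case with blue base and clear lid, 60 x 85 x 24 mm, on the table to the left, beyond the part lying there; leave alone. Origin: centre of its underside.
- eyepiece: spare black microscope eyepiece, 42 mm across and 58 mm tall, standing on the table to the right, beyond the part lying there; leave alone. Origin: centre of its underside.

How it is judged:
By the outcome, as a careful person would: the job done as asked, in the order asked, and still so for the second after the job is handed in, while the arm keeps its last pose, push and grip.
It also fails if it takes over 54 s, if anything falls off the work surface, if the arm or the gripper's body presses on something with over 40 N, if the wrist force passes 120 N, or if a joint passes its speed limit or range.

### The arm

A 6-joint arm with a two-finger parallel gripper is mounted at the origin on the work surface. World frame = base frame: x ahead of the robot, y to its left, z up, the work surface at z = 0. Lengths are in m, angles in rad, forces in N, time in s.
With the tool pointing down it reaches from about 0.425 to 1.125 m from the base axis. Payload 14.9 kg.
Tool frame: the origin (TCP) lies at the very end of the fingers, on their centre line; the grasp point (between the pads) lies 19 mm behind it; z points along the fingers, y is the line along which they close (so a half turn about z gives the same grasp; the last joint's range is limited). The gripper opens to 91 mm and grips with 3 to 60 N. Pads are 32 mm wide; open, the fingers measure 118 mm over their backs; the gripper's body (76 mm by 178 mm) begins 60 mm behind the grasp point.
Start: joints at [1.21, 0.379, 1.734, -0, 1.028, -0.033], TCP at [0.225, 0.663, 0.214] pointing down, gripper open.
Joint ranges: [-2.77, 2.77], [-0.74, 2.19], [0, 2.66], [-1.06, 4.2], [0.31, 2.87], [-3.08, 3.08]. Speed limits (rad/s): [1.89, 1.89, 2.39, 3.14, 3.14, 3.14].

### API

Orientations are given as [roll, pitch, yaw] about the fixed x, y, z axes, in that order (R = Rz(yaw) Ry(pitch) Rx(roll)).
In Python, from rig import bot gives the robot as it stands.
- The arm moves only by the tool carry_out, never from a script. Its argument "rows" is a list of rows, each a list of 3 entries, a list of its own where there are three numbers: the shift along the tool's x, y, z in m, then the turn, a rotation vector about the tool's x, y, z in degrees, then the opening, from -1 (shut) to 1 (fully open), so that 0 is half open. A call has 1 to 12 rows; each row is the pose to reach, as a shift and turn from the pose commanded when the call began, along the tool's axes at that moment; what a row does not reach only later rows make up. A row lasts 1/8 s, in which the tool goes at most 62.5 mm and 10.7 degrees, less where a joint would pass 70% of its speed; a pose out of reach is approached as far as the arm can. A call with a gripper value outside its range is refused whole. The fingers move at their own pace and stop on an object; the grip force is fixed at half the most. Time passes only in rows, so rows that repeat a pose let the fingers close. It gives the time, the measured TCP pose, the force, the opening and the grip force at its end, in the units of the state.
- bot.get_obs(): the state, without advancing time (a new reading comes with each control period).
- bot.camera(name): name is "scene" or "top"; returns the picture (480x640x3 uint8, red, green, blue); there is no depth.
- bot.calibration(name): a dict with "intrinsics" (3x3 intrinsics, pixels), "dist_coeffs" ([k1, k2, p1, p2, k3] as OpenCV has them; the pictures are not rectified), "R" (3x3) and "t" (3): a world point X has camera coordinates R X + t. Camera axes: x right, y down, z forward; pixel columns grow to the right and rows downward; lengths in m; the calibration is good to about 2 mm. A picture is of the moment at which its call begins. calibration takes no time and is no camera call.
- bot.finish_job(): hands the job in; it is judged then, once.
Trained networks look in the newest picture that a camera, given by its name, has taken for a name from the list of things; names that differ only in an ending like _2 or _b are one class to them, and where a whole thing is asked for, a point or a joint stands for the part that bears it (a point fixed in the world has none). Each returns a list of dicts, best first, with "score" (0 to 1); they miss things now and then, are a little off and sometimes report something else, mostly with a low value. They report only what shows in the picture. A call takes as long as a camera call.
- bot.search_frame(thing, camera): "at" ([column, row] in pixels, amid what is visible of it).
- bot.place_of(thing, camera): "at" ([column, row] in pixels: a listed point, or the origin of a listed thing).
The state is a dict: "time": time; "joints": joint angles; "joint_vel": joint speeds; "effort": joint torques, N m; "tcp_pos": TCP position; "tool_rot": TCP orientation; "contact_force": force on the tool from outside, world axes, zero at the start; "moment": the same for the moment, N m; "finger_gap": finger opening in m; "gripper_force": force on a finger pad.
Only numpy, scipy, OpenCV 4.12 (cv2) and the standard library are available. Lean on these libraries where they do the work, as an engineer would, in place of code of your own. Each camera call takes 0.05 s, during which the arm holds its last target. There are 200 camera calls.

## Working session

There is one attempt and no reset: what is moved stays moved. The work goes in short steps, Python scripts to look and compute and a tool call to move; the robot and the scene stay as the last step left them, time stands still between calls to the robot, and variables do not carry over. Pictures are saved under pics/ and viewed, at most 10 in all, crops included, and the job is handed in when it is done.

Besides the shell and the picture viewer there is one more tool, called as a command line: name --argument value ..., lists and objects as JSON in quotes. carry_out: Moves the arm, as the interface text tells. Its arguments: {"type":"object","properties":{"rows":{"type":"array"}},"required":["rows"]}

```bash
mkdir -p pics
cat > h.py <<'E'
import numpy as np, cv2
from rig import bot
from scipy.spatial.transform import Rotation as Rot
def ray(cam,px):
    c=bot.calibration(cam);K=np.array(c["intrinsics"]);d=np.array(c["dist_coeffs"]);R=np.array(c["R"]);t=np.array(c["t"])
    u=cv2.undistortPoints(np.array([[px]],float),K,d)[0,0]
    return -R.T@t, R.T@np.array([u[0],u[1],1.])
def at_z(cam,px,z):
    o,d=ray(cam,px);return o+d*(z-o[2])/d[2]
def proj(cam,X):
    c=bot.calibration(cam)
    p,_=cv2.projectPoints(np.array(X,float).reshape(-1,1,3),cv2.Rodrigues(np.array(c["R"]))[0],np.array(c["t"],float),np.array(c["intrinsics"]),np.array(c["dist_coeffs"]))
    return p[:,0]
def snap(cam,name):
    im=bot.camera(cam);cv2.imwrite(f"pics/{name}.png",im[...,::-1]);return im
def totool(X,rot=None):
    "world target -> shift in tool axes from present pose"
    o=bot.get_obs();R=Rot.from_euler("xyz",o["tool_rot"]).as_matrix()
    return R.T@(np.array(X)-np.array(o["tcp_pos"]))
E
cat > a.py <<'E'
from h import *
o=bot.get_obs();print(o)
for c in("scene","top"):
    snap(c,c+"0")
    k=bot.calibration(c);print(c,np.array(k["intrinsics"])[0,0],ray(c,[320,240])[0].round(3))
    for n,z in [("spindle_tip",.121),("ring_top",.072),("spool",0),("chuck",0),("knob_top",.062),("tip_case",0),("eyepiece",0),("stage",0)]:
        for r in bot.place_of(n,c)[:2]:
            print(n,np.round(r["at"],1),round(r["score"],2),at_z(c,r["at"],z).round(4))
E
python3 a.py
```

```text
{'time': 0.0, 'joints': array([ 1.20967140e+00,  3.79423535e-01,  1.73482178e+00,  5.44006490e-06,
        1.02847690e+00, -3.32796015e-02]), 'joint_vel': array([-0.00172791, -0.00026748,  0.000902  ,  0.00132278, -0.00072879,
       -0.00081659]), 'effort': array([-3.44495085e-03, -7.63715744e+01, -4.34388006e+01,  6.48865337e-02,
        4.23574867e-02, -1.03357556e-04]), 'tcp_pos': array([0.22524541, 0.66232822, 0.21325748]), 'tool_rot': array([-3.14046387e+00, -4.22382436e-05,  2.81374450e+00]), 'contact_force': array([ 0.81707663, -0.55301242, -0.40942913]), 'moment': array([-0.01709286, -0.00793899,  0.00409831]), 'gripper_force': 0.0, 'finger_gap': 0.0910961307512176}
scene 553.1116317914992 [1.054 0.441 0.884]
spindle_tip [326.6 244.7] 0.88 [0.5654 0.0226 0.121 ]
ring_top [328.7 258.3] 0.49 [0.5569 0.0203 0.072 ]
ring_top [329.8 242.5] 0.29 [ 0.5258 -0.0032  0.072 ]
spool [467.6 337.4] 0.76 [0.4904 0.2956 0.    ]
chuck [254.6 194.5] 0.82 [ 0.4797 -0.2645  0.    ]
chuck [249.3 175.8] 0.62 [ 0.4439 -0.3179  0.    ]
knob_top [250.2 172.3] 0.92 [ 0.4776 -0.2712  0.062 ]
tip_case [453.3 432.2] 0.87 [0.6571 0.3679 0.    ]
eyepiece [196.3 229.3] 0.58 [ 0.6342 -0.2839  0.    ]
stage [329.2 283.1] 0.88 [ 0.56    0.0242 -0.    ]
top 617.4296544259231 [0.26  0.024 1.569]
spindle_tip [319.5 238.2] 0.96 [0.5656 0.0171 0.121 ]
spindle_tip [432.3 279.7] 0.42 [ 0.4615 -0.2499  0.121 ]
ring_top [318.3 245.4] 0.7 [0.5577 0.0201 0.072 ]
spool [209.5 275.9] 0.54 [0.4955 0.3014 0.    ]
chuck [431.5 279.8] 0.72 [ 0.4781 -0.2707  0.    ]
knob_top [436.3 276.5] 0.96 [ 0.4775 -0.2714  0.062 ]
tip_case [186.4 214.5] 0.83 [0.6595 0.3664 0.    ]
eyepiece [187.7 213.1] 0.72 [0.6633 0.363  0.    ]
eyepiece [430.8 279.8] 0.71 [ 0.4781 -0.2688  0.    ]
stage [319.7 250.4] 0.71 [0.5588 0.0164 0.    ]
stage [210.3 274.9] 0.65 [0.498  0.2994 0.    ]
```

View pics/top0.png

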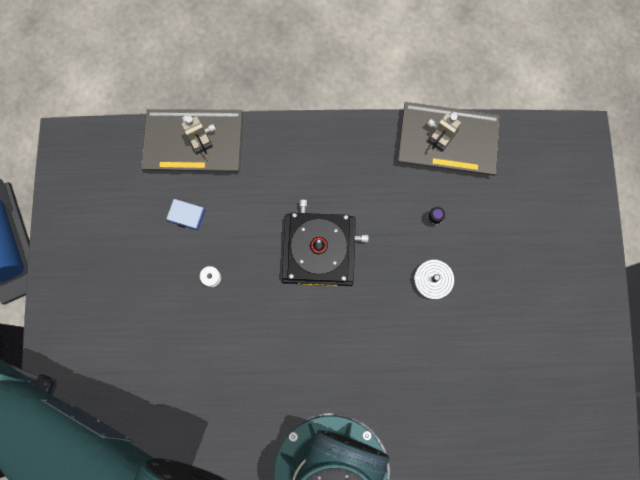

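View pics/scene0.png

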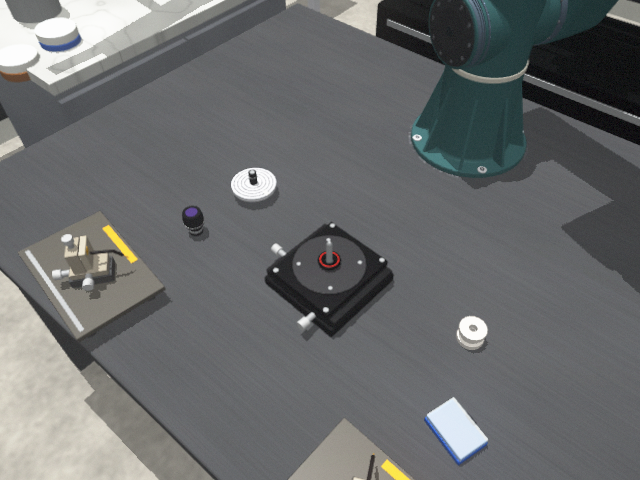

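The top view shows the spool at (209,276), the chuck at (434,280), the spindle and red ring at (319,243), the case at (186,214) and the eyepiece at (437,215). In the scene view the spool is at (472,332), the knob at (252,175), the spindle tip at (328,240) and the ring at (329,259). I'll refine these with silhouette fits.

```bash
cat > fit.py <<'E'
from h import *
from scipy.optimize import fsolve
A=np.linspace(0,2*np.pi,60)
def circ(x,y,r,z): return np.c_[x+r*np.cos(A),y+r*np.sin(A),0*A+z]
def hullc(cam,pts):
    h=cv2.convexHull(proj(cam,pts).astype(np.float32));m=cv2.moments(h);return np.array([m["m10"],m["m01"]])/m["m00"],m["m00"]
def blob(mask,c,w):
    m=np.zeros_like(mask);x,y=map(int,c);m[y-w:y+w,x-w:x+w]=mask[y-w:y+w,x-w:x+w]
    n,l,s,_=cv2.connectedComponentsWithStats(m.astype(np.uint8));i=1+np.argmax(s[1:,4])
    pts=np.argwhere(l==i)[:,::-1].astype(np.int32);h=cv2.convexHull(pts);mm=cv2.moments(h)
    return np.array([mm["m10"],mm["m01"]])/mm["m00"],mm["m00"]
def white(im): return (im.min(2)>105)&(im.max(2).astype(int)-im.min(2)<40)
def red(im): i=im.astype(int); return (i[...,0]>90)&(i[...,0]-i[...,1]>50)
def measure(cam,mask,c,w,rings,g):
    b,a=blob(mask,c,w)
    f=lambda p:hullc(cam,np.vstack([circ(p[0],p[1],r,z) for r,z in rings]))[0]-b
    s=fsolve(f,g);return s.round(4),b.round(1),a,round(hullc(cam,np.vstack([circ(*s,r,z) for r,z in rings]))[1])
E
cat > b.py <<'E'
from fit import *
S={"spool":(white,(209,276),(472,332),22,[(.025,0),(.025,.036)],(.495,.3)),
 "chuckdisc":(white,(434,280),(254,185),32,[(.05,.02),(.05,.03)],(.478,-.27)),
 "ring":(red,(319,245),(329,259),22,[(.020,.072)],(.56,.02))}
for n,(m,ct,cs,w,r,g) in S.items():
    for cam,c in(("top",ct),("scene",cs)):
        im=cv2.imread(f"pics/{cam}0.png")[...,::-1];print(n,cam,measure(cam,m(im),c,w,r,g))
# tip triangulation
o1,d1=ray("top",[319.5,238.2]);o2,d2=ray("scene",[326.6,244.7])
s=np.linalg.lstsq(np.c_[d1,-d2],o2-o1,rcond=None)[0];print(o1+s[0]*d1,o2+s[1]*d2)
print(proj("top",[[.56,.02,.121],[.56,.02,.072]]),proj("scene",[[.56,.02,.121],[.56,.02,.072]]))
im=[cv2.resize(cv2.imread(f"pics/{c}0.png")[y-30:y+30,x-40:x+40],(400,300),interpolation=cv2.INTER_NEAREST) for c,x,y in(("top",319,243),("scene",328,250))]
cv2.imwrite("pics/z.png",np.hstack(im))
E
python3 b.py
```

```text
spool top (array([0.4921, 0.2969]), array([209.9, 276.1]), 369.0, 359)
spool scene (array([0.4809, 0.2953]), array([472.2, 328.6]), 1437.0, 849)
chuckdisc top (array([ 0.4769, -0.273 ]), array([434.2, 278.9]), 1271.0, 1230)
chuckdisc scene (array([ 0.4542, -0.2815]), array([256.1, 177.5]), 2485.5, 1199)
ring top (array([0.5594, 0.0196]), array([318.5, 244.8]), 179.5, 201)
ring scene (array([0.5579, 0.0218]), array([328.9, 259.1]), 246.5, 278)
[0.56605018 0.01707561 0.11868652] [0.56355241 0.02098352 0.11814156]
[[318.31356218 240.4873368 ]
 [318.31366832 244.50678557]] [[327.4513125  242.26783915]
 [327.51023385 259.18919758]]
```

View pics/z.png

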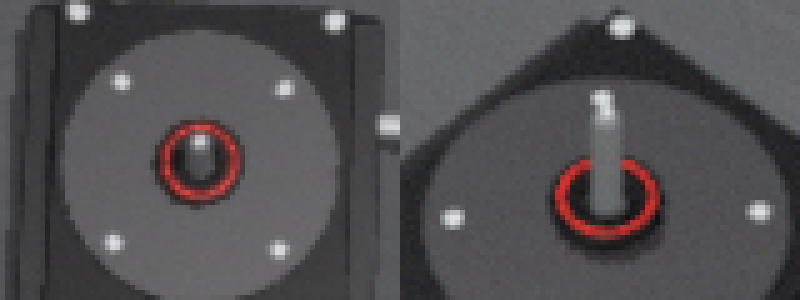

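The crop shows the spindle upright inside the red ring, with its tip at about top (319,241) and scene (328,240). That agrees with an axis near (0.559, 0.0205). The spool is at about (0.4915, 0.2965) and the chuck at about (0.4775, -0.2715). I'm moving to the spool now.

carry_out --rows '[[[-0.045,-0.032,0],[0,0,0],1],[[-0.09,-0.064,0.01],[0,0,0],1],[[-0.135,-0.096,0.03],[0,0,0],1],[[-0.18,-0.128,0.05],[0,0,0],1],[[-0.225,-0.16,0.07],[0,0,0],1],[[-0.27,-0.192,0.09],[0,0,0],1],[[-0.315,-0.224,0.1],[0,0,0],1],[[-0.35,-0.247,0.11],[0,0,0],1],[[-0.37,-0.261,0.12],[0,0,0],1],[[-0.37,-0.261,0.12],[0,0,0],1],[[-0.37,-0.261,0.12],[0,0,0],1]]'

```text
time: 2.28
tcp_pos: [0.4915, 0.2971, 0.0942]
tool_rot: [3.141, 0.0, 2.814]
contact_force: [0.5, 0.6, -0.4]
finger_gap: 0.0911
gripper_force: 0.0
```

Run:
```python
from h import *
o=bot.get_obs();print(o["time"],o["tcp_pos"],o["tool_rot"])
a=snap("top","t1");snap("scene","s1")
for c,x,y in(("top",209,276),("scene",472,325)): 
    for n in("spool",): print(c,[(np.round(r["at"],1),round(r["score"],2),at_z(c,r["at"],0).round(4)) for r in bot.place_of(n,c)[:2]])
print(totool([.4915,.2965,.011]))
```

```text
2.275 [0.49147926 0.2970509  0.09423794] [3.14132232e+00 1.19833256e-04 2.81383413e+00]
top []
scene [(array([468.8, 339.6]), 0.64, array([0.493 , 0.2996, 0.    ]))]
[-0.00035668 -0.0007498   0.08329508]
```

carry_out --rows '[[[0,0,0.04],[0,0,0],1],[[0,0,0.075],[0,0,0],1],[[0,0,0.083],[0,0,0],1],[[0,0,0.083],[0,0,0],1],[[0,0,0.083],[0,0,0],-1],[[0,0,0.083],[0,0,0],-1],[[0,0,0.083],[0,0,0],-1],[[0,0,0.083],[0,0,0],-1],[[0,0,0.083],[0,0,0],-1],[[0,0,0.083],[0,0,0],-1]]'

```text
time: 3.72
tcp_pos: [0.4918, 0.2966, 0.0111]
tool_rot: [3.141, 0.0, 2.814]
contact_force: [-0.8, -1.0, 4.0]
finger_gap: 0.0491
gripper_force: 30.0
```

carry_out --rows '[[[0,0,-0.03],[0,0,0],-1],[[0,0,-0.08],[0,0,0],-1],[[-0.02,-0.03,-0.125],[0,0,0],-1],[[-0.048,-0.075,-0.14],[0,0,0],-1],[[-0.075,-0.12,-0.14],[0,0,0],-1],[[-0.105,-0.165,-0.14],[0,0,0],-1],[[-0.132,-0.21,-0.14],[0,0,0],-1],[[-0.152,-0.24,-0.14],[0,0,0],-1],[[-0.152,-0.24,-0.14],[0,0,0],-1],[[-0.152,-0.24,-0.14],[0,0,0],-1]]'

```text
time: 4.97
tcp_pos: [0.5579, 0.0206, 0.1506]
tool_rot: [-3.141, -0.001, 2.814]
contact_force: [-0.5, -0.2, -2.1]
finger_gap: 0.0487
gripper_force: 30.0
```

Run:
```python
from h import *
o=bot.get_obs();print(o["time"],o["tcp_pos"],o["tool_rot"],o["contact_force"],o["moment"])
t=o["tcp_pos"]
im=[]
for c in("top","scene"):
    snap(c,c+"2")
    for n,z in(("spool",t[2]-.011),("spindle_tip",.121)): print(c,n,[(np.round(r["at"],1),round(r["score"],2),at_z(c,r["at"],z).round(4)) for r in bot.place_of(n,c)[:2]])
    p=proj(c,[t])[0].astype(int);x,y=p;print(p)
    im.append(cv2.resize(cv2.imread(f"pics/{c}2.png")[y-45:y+45,x-40:x+40],(400,450),interpolation=cv2.INTER_CUBIC))
cv2.imwrite("pics/z2.png",np.hstack(im))
```

```text
4.975 [0.55787889 0.02064395 0.15064934] [-3.14147769e+00 -6.63979945e-04  2.81350361e+00] [-0.45444931 -0.17926295 -2.0623592 ] [0.0092837  0.03713037 0.02518992]
top spool []
top spindle_tip [(array([440.8, 280.6]), 0.52, array([ 0.459 , -0.2702,  0.121 ]))]
[318 238]
scene spool [(array([328.2, 234.5]), 0.52, array([0.5573, 0.0195, 0.1396]))]
scene spindle_tip [(array([330.7, 243.3]), 0.84, array([0.5581, 0.0261, 0.121 ]))]
[328 230]
```

View pics/z2.png

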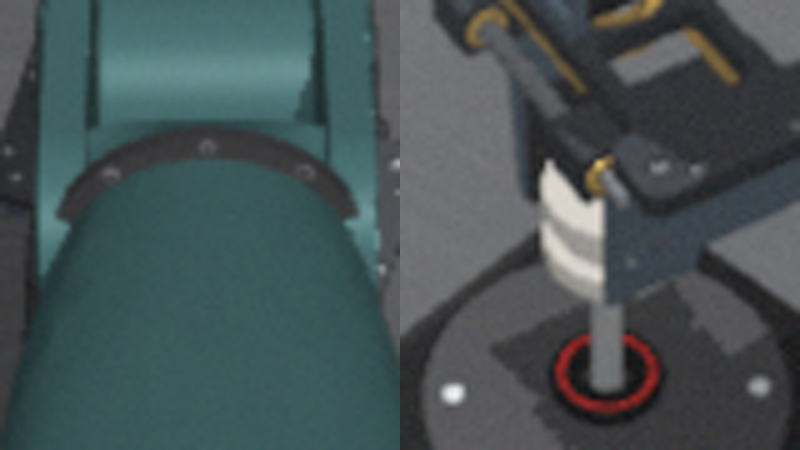

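The scene crop shows the held spool's left side and lower rim just above the spindle tip; the top view is blocked by the arm. I'll overlay the predicted spool outline, and the spindle at my estimate, to check the offset within this one camera.

Run:
```python
from fit import *
o=bot.get_obs();t=o["tcp_pos"];zb=t[2]-.011
im=cv2.imread("pics/scene2.png");x0,y0,s=305,205,10
z=cv2.resize(im[y0:y0+60,x0:x0+50],(500,600),interpolation=cv2.INTER_CUBIC)
def draw(P,col): cv2.polylines(z,[np.int32((proj("scene",P)-[x0,y0]+.5)*s)],False,col,1)
for h in(0,.012): draw(circ(t[0],t[1],.025,zb+h),(0,255,0))
S=(.559,.0205)
draw(circ(*S,.020,.072),(255,255,0))
for d in(circ(*S,.006,.072),circ(*S,.006,.116)): draw(d,(255,0,255))
cv2.imwrite("pics/z3.png",z)
print(measure("scene",red(im[...,::-1]),(329,259),22,[(.020,.072)],(.56,.02)))
for n,d in(("x",[.001,0,0]),("y",[0,.001,0])): print(n,proj("scene",[t+np.array(d)])-proj("scene",[t]))
```

```text
(array([0.5575, 0.0214]), array([328.9, 258.9]), 232.0, 278)
x [[-0.36493733  0.32292256]]
y [[0.43138855 0.27278433]]
```

View pics/z3.png

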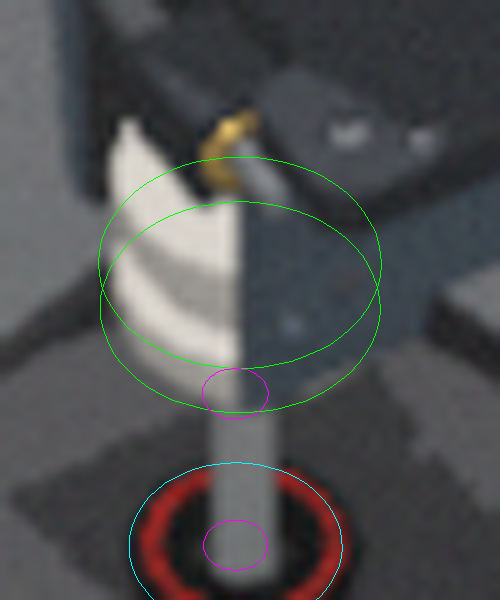

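The model outlines and the image are offset by the same +0.7 px for both the spool and the ring. The spool is therefore about 1 mm short in x. I'll correct that and lower it slowly over the tip.

carry_out --rows '[[[-0.001,0,0],[0,0,0],-1],[[-0.001,0,0.01],[0,0,0],-1],[[-0.001,0,0.016],[0,0,0],-1],[[-0.001,0,0.02],[0,0,0],-1],[[-0.001,0,0.024],[0,0,0],-1],[[-0.001,0,0.028],[0,0,0],-1],[[-0.001,0,0.028],[0,0,0],-1]]'

```text
time: 6.15
tcp_pos: [0.5591, 0.02, 0.1226]
tool_rot: [-3.141, -0.0, 2.814]
contact_force: [0.7, 1.0, -2.0]
finger_gap: 0.0487
gripper_force: 30.0
```

It's on with no side force. I'll lower it to the ring.

carry_out --rows '[[[0,0,0.01],[0,0,0],-1],[[0,0,0.02],[0,0,0],-1],[[0,0,0.029],[0,0,0],-1],[[0,0,0.035],[0,0,0],-1],[[0,0,0.0375],[0,0,0],-1],[[0,0,0.0385],[0,0,0],-1],[[0,0,0.0385],[0,0,0],-1]]'

```text
time: 7.02
tcp_pos: [0.5594, 0.02, 0.0846]
tool_rot: [3.142, 0.0, 2.814]
contact_force: [1.1, 0.7, -0.9]
finger_gap: 0.0483
gripper_force: 30.0
```

carry_out --rows '[[[0,0,0.0005],[0,0,0],-1],[[0,0,0.001],[0,0,0],-1],[[0,0,0.0015],[0,0,0],-1],[[0,0,0.0015],[0,0,0],-1]]'

```text
time: 7.52
tcp_pos: [0.5593, 0.02, 0.0831]
tool_rot: [3.142, 0.0, 2.814]
contact_force: [-0.8, 0.3, 1.8]
finger_gap: 0.0488
gripper_force: 30.0
```

Contact (vertical force about +2 N). Opening, backing up and heading for the chuck.

carry_out --rows '[[[0,0,0],[0,0,0],1],[[0,0,0],[0,0,0],1],[[0,0,0],[0,0,0],1],[[0,0,0],[0,0,0],1],[[0,0,-0.02],[0,0,0],1],[[0,0,-0.07],[0,0,0],1],[[0,0,-0.08],[0,0,0],1],[[-0.003,-0.05,-0.08],[0,0,0],1],[[-0.006,-0.11,-0.08],[0,0,0],1],[[-0.009,-0.17,-0.08],[0,0,0],1],[[-0.012,-0.23,-0.06],[0,0,0],1],[[-0.015,-0.28,-0.04],[0,0,0],1]]'

```text
time: 9.02
tcp_pos: [0.4827, -0.252, 0.1233]
tool_rot: [-3.141, 0.001, 2.813]
contact_force: [0.5, -0.1, -0.4]
finger_gap: 0.0912
gripper_force: 0.0
```

carry_out --rows '[[[-0.0014,-0.022,0],[0,0,0],1],[[-0.0014,-0.022,0],[0,0,0],1],[[-0.0014,-0.022,0],[0,0,0],1]]'

```text
time: 9.4
tcp_pos: [0.4777, -0.2706, 0.1233]
tool_rot: [3.142, 0.0, 2.814]
contact_force: [0.6, 0.6, 0.8]
finger_gap: 0.0913
gripper_force: 0.0
```

Run:
```python
from fit import *
o=bot.get_obs();t=o["tcp_pos"];print(o["time"],t)
for c in("top","scene"):
    im=snap(c,c+"3")
    for n,z in(("spool",.072),("spindle_tip",.121),("knob_top",.062),("chuck",0)): print(c,n,[(np.round(r["at"],1),round(r["score"],2),at_z(c,r["at"],z).round(4)) for r in bot.place_of(n,c)[:2]])
    print(measure(c,white(im),(318,241) if c=="top" else (328,250),22,[(.025,.072),(.025,.108)],(.56,.02)))
a=cv2.imread("pics/scene3.png");y,x=150,180
cv2.imwrite("pics/z4.png",cv2.resize(a[130:290,190:390],(800,640))[:600])
print(totool([.4775,-.2715,.034]))
```

```text
9.4 [ 0.4776884  -0.27063579  0.1232961 ]
top spool [(array([322.1, 244.1]), 0.88, array([0.5609, 0.0106, 0.072 ]))]
top spindle_tip [(array([318.3, 240.6]), 0.65, array([0.5597, 0.02  , 0.121 ]))]
top knob_top []
top chuck [(array([187.5, 214.1]), 0.49, array([0.6606, 0.3635, 0.    ]))]
(array([0.5455, 0.0106]), array([322.2, 248.7]), 817.5, 381)
scene spool [(array([329.7, 258.2]), 0.6, array([0.5555, 0.0216, 0.072 ]))]
scene spindle_tip [(array([329. , 242.1]), 0.58, array([0.5579, 0.0219, 0.121 ])), (array([333.4, 257.9]), 0.42, array([0.5809, 0.0515, 0.121 ]))]
scene knob_top [(array([253.7, 172.4]), 0.71, array([ 0.4729, -0.2651,  0.062 ]))]
scene chuck [(array([255.8, 195.5]), 0.79, array([ 0.4802, -0.2601,  0.    ]))]
(array([0.5558, 0.0199]), array([328.9, 251.7]), 747.0, 772)
[-2.19712190e-05 -4.72799828e-04  8.89757824e-02]fit.py:17: RuntimeWarning: The iteration is not making good progress, as measured by the 
 improvement from the last ten iterations.
  s=fsolve(f,g);return s.round(4),b.round(1),a,round(hullc(cam,np.vstack([circ(*s,r,z) for r,z in rings]))[1])
```

View pics/z4.png

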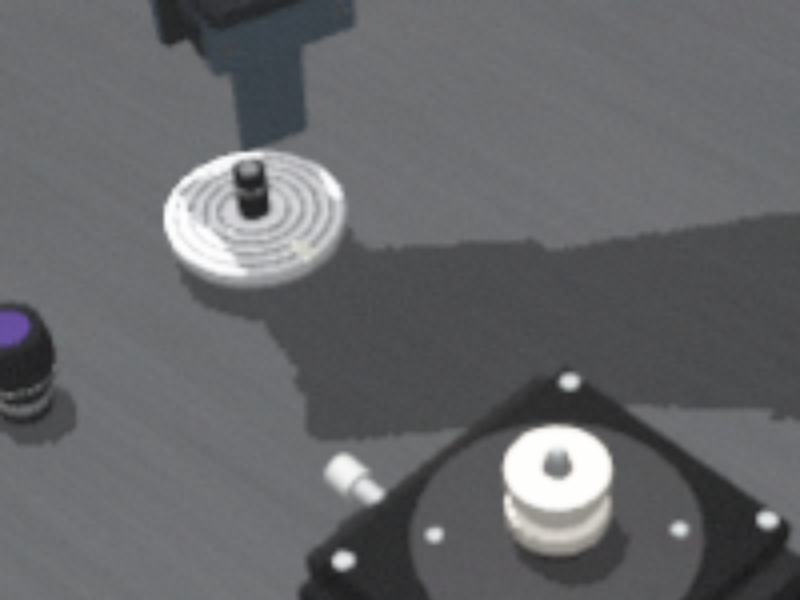

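The spool is seated, with its white flange at crop (557,470) and the spindle end showing through it. The gripper is straddling the knob at crop (250,185). Next: lower, then grip the knob.

carry_out --rows '[[[0,0,0.04],[0,0,0],1],[[0,0,0.075],[0,0,0],1],[[0,0,0.09],[0,0,0],1],[[0,0,0.09],[0,0,0],1],[[0,0,0.09],[0,0,0],-1],[[0,0,0.09],[0,0,0],-1],[[0,0,0.09],[0,0,0],-1],[[0,0,0.09],[0,0,0],-1],[[0,0,0.09],[0,0,0],-1],[[0,0,0.09],[0,0,0],-1],[[0,0,0.09],[0,0,0],-1]]'

```text
time: 11.28
tcp_pos: [0.4775, -0.2711, 0.0329]
tool_rot: [3.142, -0.0, 2.814]
contact_force: [-0.4, 0.3, -0.1]
finger_gap: 0.0242
gripper_force: 0.0
```

Still closing; two more rows.

carry_out --rows '[[[0,0,0],[0,0,0],-1],[[0,0,0],[0,0,0],-1],[[0,0,0],[0,0,0],-1],[[0,0,0],[0,0,0],-1],[[0,0,-0.03],[0,0,0],-1],[[0,0,-0.08],[0,0,0],-1],[[0,0,-0.08],[0,0,0],-1],[[0,0,-0.08],[0,0,0],-1]]'

```text
time: 12.28
tcp_pos: [0.477, -0.2708, 0.1122]
tool_rot: [3.141, -0.001, 2.814]
contact_force: [-0.5, 0.6, -3.5]
finger_gap: 0.0172
gripper_force: 30.0
```

Run:
```python
from fit import *
o=bot.get_obs();t=o["tcp_pos"];print(o["time"],t,o["contact_force"],o["moment"],o["finger_gap"])
for c in("scene","top"):
    snap(c,c+"4")
    for n,z in(("knob_top",t[2]+.029),("chuck",t[2]-.033)): print(c,n,[(np.round(r["at"],1),round(r["score"],2),at_z(c,r["at"],z).round(4)) for r in bot.place_of(n,c)[:2]])
a=cv2.imread("pics/scene4.png")[110:230,190:350];P=a
z=cv2.resize(a,(800,600),interpolation=cv2.INTER_CUBIC)
for h,col in((.030,(0,255,0)),(.020,(255,255,0))): cv2.polylines(z,[np.int32((proj("scene",circ(t[0],t[1],.05,t[2]-.033+h))-[190,110]+.5)*5)],True,col,1)
cv2.imwrite("pics/z5.png",z)
print(totool([.5593,.0203,.171]))
```

```text
12.275 [ 0.47701573 -0.27081404  0.112229  ] [-0.46509777  0.63495465 -3.48762192] [ 0.00212414 -0.02313675 -0.04178252] 0.017198293082073324
scene knob_top [(array([246.3, 143.6]), 0.62, array([ 0.4767, -0.2713,  0.1412]))]
scene chuck [(array([251.8, 167.1]), 0.97, array([ 0.4758, -0.2654,  0.0792])), (array([329.5, 260.2]), 0.41, array([0.5638, 0.0281, 0.0792]))]
top knob_top []
top chuck []
[ 0.01606609  0.30218755 -0.05877333]
```

View pics/z5.png

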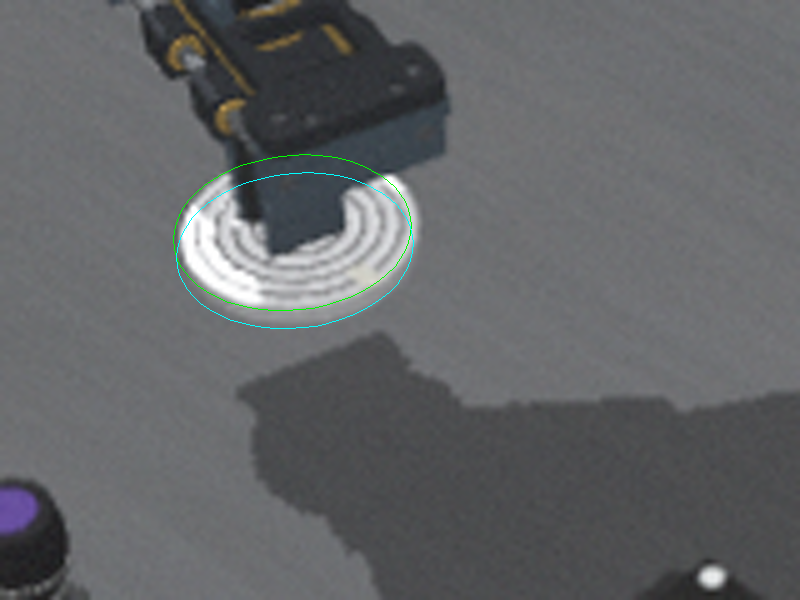

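The chuck is held level, with its disc outline within about 1 px of the prediction. I'm carrying it to above the spindle.

carry_out --rows '[[[0,0,-0.03],[0,0,0],-1],[[0.002,0.04,-0.055],[0,0,0],-1],[[0.005,0.09,-0.059],[0,0,0],-1],[[0.0075,0.14,-0.059],[0,0,0],-1],[[0.01,0.19,-0.059],[0,0,0],-1],[[0.0125,0.24,-0.059],[0,0,0],-1],[[0.015,0.28,-0.059],[0,0,0],-1],[[0.016,0.302,-0.059],[0,0,0],-1],[[0.016,0.302,-0.059],[0,0,0],-1],[[0.016,0.302,-0.059],[0,0,0],-1]]'

```text
time: 13.82
tcp_pos: [0.5592, 0.0195, 0.1716]
tool_rot: [-3.141, -0.001, 2.814]
contact_force: [-0.2, 0.6, -3.4]
finger_gap: 0.0172
gripper_force: 30.0
```

Run:
```python
from fit import *
o=bot.get_obs();t=o["tcp_pos"];print(o["time"],t,o["contact_force"],o["moment"],o["finger_gap"])
for c in("scene",):
    snap(c,c+"5")
    for n,z in(("chuck",t[2]-.033),("spool",.072)): print(c,n,[(np.round(r["at"],1),round(r["score"],2),at_z(c,r["at"],z).round(4)) for r in bot.place_of(n,c)[:2]])
x0,y0=270,180
z=cv2.resize(cv2.imread("pics/scene5.png")[y0:y0+90,x0:x0+120],(800,600),interpolation=cv2.INTER_CUBIC);k=800/120
for r,h,x,y,col in((.05,t[2]-.003,*t[:2],(0,255,0)),(.05,t[2]-.013,*t[:2],(255,255,0)),(.025,.072,.559,.0205,(255,0,255)),(.025,.084,.559,.0205,(255,0,255))): cv2.polylines(z,[np.int32((proj("scene",circ(x,y,r,h))-[x0,y0]+.5)*k)],True,col,1)
cv2.imwrite("pics/z6.png",z)
```

```text
13.825 [0.55923676 0.01947379 0.17155204] [-0.18212505  0.60388996 -3.37185396] [-0.01624307  0.01177776  0.07666046] 0.017214640260734708
scene chuck [(array([331.3, 237.9]), 0.88, array([0.5592, 0.0283, 0.1386]))]
scene spool [(array([330.2, 257.1]), 0.98, array([0.5529, 0.0206, 0.072 ]))]
```

View pics/z6.png

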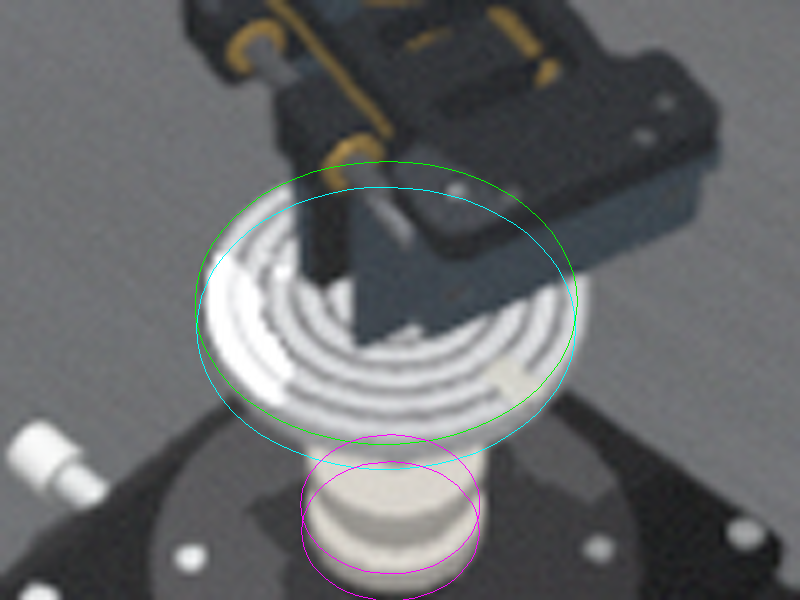

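The chuck and the spool show the same offset against the model, so the chuck is centred over the spool to within about 0.5 mm. Lowering gently.

carry_out --rows '[[[0,0,0.01],[0,0,0],-1],[[0,0,0.015],[0,0,0],-1],[[0,0,0.018],[0,0,0],-1],[[0,0,0.021],[0,0,0],-1],[[0,0,0.024],[0,0,0],-1],[[0,0,0.026],[0,0,0],-1],[[0,0,0.026],[0,0,0],-1]]'

```text
time: 14.85
tcp_pos: [0.5596, 0.0199, 0.1458]
tool_rot: [-3.142, -0.0, 2.814]
contact_force: [-0.2, -0.1, -3.1]
finger_gap: 0.0173
gripper_force: 30.0
```

carry_out --rows '[[[0,0,0.002],[0,0,0],-1],[[0,0,0.004],[0,0,0],-1],[[0,0,0.005],[0,0,0],-1],[[0,0,0.0055],[0,0,0],-1],[[0,0,0.006],[0,0,0],-1],[[0,0,0.006],[0,0,0],-1]]'

```text
time: 15.6
tcp_pos: [0.5599, 0.0199, 0.1403]
tool_rot: [3.141, 0.001, 2.814]
contact_force: [-1.6, -0.6, 4.6]
finger_gap: 0.0177
gripper_force: 30.0
```

Contact on the spool, 8 N so far. I'm continuing in small steps towards the hard stop.

carry_out --rows '[[[0,0,0.0005],[0,0,0],-1],[[0,0,0.001],[0,0,0],-1],[[0,0,0.0015],[0,0,0],-1],[[0,0,0.002],[0,0,0],-1],[[0,0,0.002],[0,0,0],-1]]'

```text
time: 16.23
tcp_pos: [0.5599, 0.0199, 0.1385]
tool_rot: [3.141, 0.001, 2.814]
contact_force: [-2.3, -0.0, 6.8]
finger_gap: 0.017
gripper_force: 30.0
```

carry_out --rows '[[[0,0,0.0005],[0,0,0],-1],[[0,0,0.001],[0,0,0],-1],[[0,0,0.001],[0,0,0],-1]]'

```text
time: 16.6
tcp_pos: [0.56, 0.0199, 0.1375]
tool_rot: [3.141, 0.001, 2.814]
contact_force: [-1.9, -0.4, 8.1]
finger_gap: 0.0172
gripper_force: 30.0
```

carry_out --rows '[[[0,0,0.0005],[0,0,0],-1],[[0,0,0.001],[0,0,0],-1],[[0,0,0.001],[0,0,0],-1]]'

```text
time: 16.98
tcp_pos: [0.5602, 0.0199, 0.1368]
tool_rot: [3.141, 0.001, 2.814]
contact_force: [-3.3, -0.2, 11.9]
finger_gap: 0.0172
gripper_force: 30.0
```

carry_out --rows '[[[0,0,0.0005],[0,0,0],-1],[[0,0,0.0005],[0,0,0],-1],[[0,0,0.0005],[0,0,0],-1]]'

```text
time: 17.35
tcp_pos: [0.5604, 0.0199, 0.1368]
tool_rot: [3.141, 0.001, 2.814]
contact_force: [-5.4, -1.1, 17.7]
finger_gap: 0.0175
gripper_force: 30.0
```

Hard stop: the height has stopped at 0.1368 m while the force rises, 21 N change in all. I'll ease off a touch, hold and check.

carry_out --rows '[[[0,0,-0.0002],[0,0,0],-1],[[0,0,-0.0002],[0,0,0],-1],[[0,0,-0.0002],[0,0,0],-1],[[0,0,-0.0002],[0,0,0],-1]]'

```text
time: 17.85
tcp_pos: [0.5603, 0.0199, 0.1368]
tool_rot: [3.141, 0.001, 2.814]
contact_force: [-4.3, -0.3, 15.9]
finger_gap: 0.0174
gripper_force: 30.0
```

Run:
```python
from h import *
snap("scene","scene6");o=bot.get_obs();print(o["time"],o["tcp_pos"],o["contact_force"],o["moment"])
cv2.imwrite("pics/z7.png",cv2.resize(cv2.imread("pics/scene6.png")[180:300,250:410],(800,600),interpolation=cv2.INTER_CUBIC))
```

```text
17.9 [0.56030495 0.01988499 0.13679791] [-4.33136268  0.69580244 16.48936471] [-0.03737656  0.98204885  0.00514068]
```

View pics/z7.png

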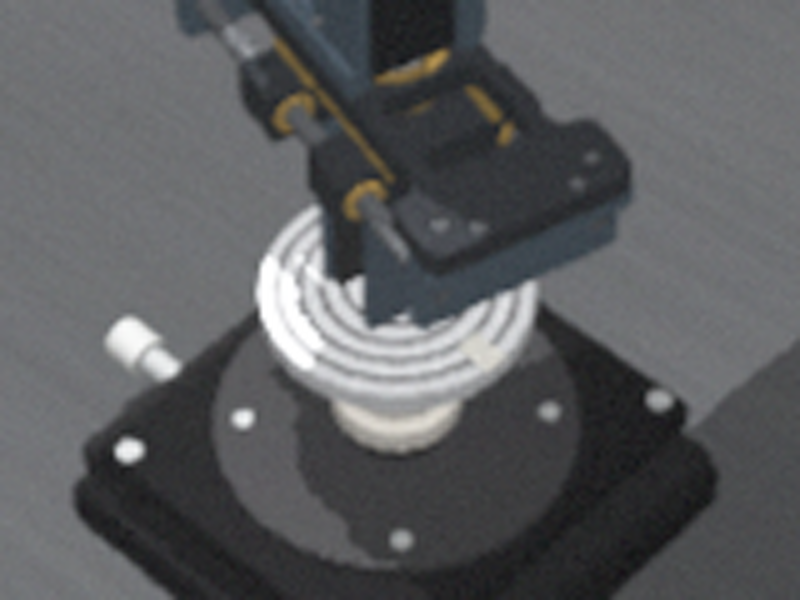

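The chuck sits level on the spool, disc at crop (397,310) and lower spool flange at (397,430). The chuck origin is at about 0.104 m, which is the pressed-home height, and the push holds at 16 N. Handing in.

```bash
python3 -c "
from rig import bot
print(bot.finish_job())"
```

```text
the job is handed in; nothing more can be done
None
```

I handed the job in at 17.9 s: the spool is on the spindle, and the chuck is seated on it, held pressed down against the ring's hard stop (origin about 104 mm, push about 16 N).

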